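# Seat the filter disc and hold the keyed collar down on the vacuum filter head

## Task

The bronze filter disc in the vacuum filter head stands proud and crooked: press it down until it sits level with the rim of the steel hub. Then take the blue knurled collar from the bench, set it over the hub, turn it until its hidden keyways drop over the three brass pins, and push it fully home on the red sprung sealing ring. Finish still holding it pushed home, as one does while the pump draws the vacuum, and leave the flask, the amber bottle and the dish where they are.

Things in the scene. Friction and masses are not known exactly. Their poses are not given: they have to be found in the camera images.
- hub_rim (a point): Vacuum filter head, fixed: an aluminium chamber (170 x 120 mm, deck 50 mm above the bench, a 12 mm high gauge at its far end) with an upright steel hub, 44 mm across, rim 40 mm above the deck (90 above the bench). The point is the centre of the rim, z up. Recess for the disc: 37 mm across, 6 mm deep. Fingers have room all round the hub down to the deck
- pin_ring (a point): On the hub's axis, level with the tops of its three brass pins, 8 mm below the rim; x points along one pin, the others are 120 degrees away. The pins are 5 mm thick and stick out 4 mm. A collar at a chance angle rests on them; turned at most 120 degrees either way it drops 10 mm on to the sealing ring, can then turn only a few degrees, and goes 4 mm further when pushed home
- disc_center (a point): Sintered bronze disc, 35 mm across, 6 mm thick, loose, lying proud and crooked in the hub's recess (1 mm to spare all round) on a stiff gasket; the point is its centre, z up its axis. Some 6 N pressed on its middle sink it, and it stays where pressed. Fully down it is level, its upper face even with the rim (centre 3 mm below the rim), and stops hard
- collar_mid (a point): Blue knurled collar, 60 mm across, 36 mm high, about 0.12 kg, loose, upright on the bench; the point is its centre, 18 mm above its underside. Grip it across anywhere round. Its bore (46.4 mm) slips over the hub. Three keyways 10 mm wide run up the bore, 120 degrees apart, unseen and unmarked. Its centre is 10 mm above the hub's rim when it rests on the pins, 4 mm below when home
- seal (a joint): Travel of the red sealing ring (59 mm across, on the neck round the hub's foot) against its spring, in m: 0 free, its top 18 mm below the rim; 0.004 flush with the neck, a hard stop. 2.5 N per mm, so about 10 N pushes it all the way; it springs back up if the collar is not held down
- flask: Erlenmeyer flask of greenish glass, 84 mm across the foot, 136 mm high, standing on the bench, origin under its centre
- reagent: Amber reagent bottle, 60 mm across, 115 mm high, standing on the bench, origin under its centre
- dish: Clear covered Petri dish, 95 mm across, 16 mm high, lying on the bench beyond the work, origin under its centre
Mind the look-alikes: they are no part of the job. Leave any green or white look-alike of the part that bears disc_center alone.

How it is judged (in metres and radians):
On the way, in this order (a step that is already met when the one before it is completed fails the run):
1. the disc has been pressed down level with the hub's rim, while the collar is not yet on the hub (z of disc_center in the frame of hub_rim below -0.0018 m and horizontal distance between disc_center and hub_rim below 0.003 m and angle between the z axis of disc_center and the z axis of hub_rim, either way round below 0.035 rad and horizontal distance between collar_mid and hub_rim above 0.06 m), for 0.2 s.
2. the collar's keyways have dropped over the pins (z of collar_mid in the frame of hub_rim below 0.004 m and horizontal distance between collar_mid and hub_rim below 0.003 m), for 0.1 s.
At the end, for the whole second after the job is handed in: Through the last second the robot holds the collar (over 1.5 N) pushed home: within 3 mm of the hub's axis, upright within 0.06 rad, its centre over 2 mm below the rim, the sealing ring down over 2.4 of its 4 mm; the disc level with the rim (1.2 mm, 0.035 rad) (z of collar_mid in the frame of hub_rim below -0.002 m and horizontal distance between collar_mid and hub_rim below 0.003 m and angle between the z axis of collar_mid and the z axis of hub_rim, either way round below 0.06 rad and value of joint seal above 0.0024 m and (contact force between collar and the fingers above 1.5 N or contact force between collar and the arm above 1.5 N) and z of disc_center in the frame of hub_rim below -0.0018 m and angle between the z axis of disc_center and the z axis of hub_rim, either way round below 0.035 rad); the arm keeps its last pose, push and grip.
It fails at once if the flask, the bottle or the dish is pushed away or tipped (distance of any of flask, reagent, dish from where it was at the start of the episode above 0.02 m or angle between any of flask, reagent's own z axis and vertical above 0.3 rad).
It also fails if it takes over 61 s, if anything falls off the work surface, if the arm or the gripper's body presses on something with over 40 N, if the wrist force passes 120 N, or if a joint passes its speed limit or range.

## Robot

A 6-joint arm with a two-finger parallel gripper is mounted at the origin on the work surface. World frame = base frame: x ahead of the robot, y to its left, z up, the work surface at z = 0. Lengths are in mm, angles in degrees, forces in N, time in s.
With the tool pointing down it reaches from about 375 to 750 mm from the base axis. Payload 9 kg.
Tool frame: the origin (TCP) lies on the centre line of the jaws, within the pads' length; the fingertips stand 14 mm ahead of it and the grasp point (between the pads) lies 5 mm behind it; z points along the fingers, x is the direction in which the jaws open and shut, and the axes are right-handed (so a half turn about z gives the same grasp; the last joint's range is limited). The gripper opens to 85 mm and grips with 20 to 120 N. Pads are 22 mm wide; open, the fingers measure 114 mm over their backs; the gripper's body (76 mm by 85 mm) begins 54 mm behind the grasp point. The pads swing forward as they close: fully open they stand 13 mm farther back than shut.
Start: joints at [-83.978, 5.964, 5.575, 89.605, 0, 77.527], TCP at [190.344, -569.038, 245.331] pointing down, gripper open.
Joint ranges: [-171.21, 171.21], [-48.23, 106.86], [-62.78, 66.21], [-105.2, 120.99], [-86.42, 89.51], [-180, 180]. Speed limits (degrees/s): [127.2, 127.2, 147.25, 180, 180, 180].

## Interface

Orientations are given as [roll, pitch, yaw] about the fixed x, y, z axes, in that order (R = Rz(yaw) Ry(pitch) Rx(roll)).
In Python, from plant import arm, viewer gives the robot as it stands.
- The arm moves only by the tool servo_tool, never from a script. Its argument "targets" is a list of rows, each an object of numbers: "tx", "ty", "tz": the shift along the tool's x, y, z in units of 30 mm (1.0 is 30 mm); "rx", "ry", "rz": the turn, a rotation vector about the tool's x, y, z in units of 6 degrees (1.0 is 6 degrees); "jaw": the finger opening in mm, from 0 to 85.4. A call has 1 to 10 rows; each row shifts and turns the commanded pose from where the row before left it, along the tool's axes as they then stand; what a row does not reach is not made up. A row lasts 1/10 s, in which the tool goes at most 50 mm and 8.59 degrees, less where a joint would pass 70% of its speed; a pose out of reach is approached as far as the arm can. A call is refused whole if a number of a shift passes 1 or a number of a turn 1, either way. A call with a gripper value outside its range is refused whole. The fingers move at their own pace and stop on an object; the grip force is fixed at half the most. Time passes only in rows, so rows that do not move let the fingers close. It gives the time, the measured TCP pose, the force and the opening at its end, in the units of the state.
- arm.observe(): the state, without advancing time (a new reading comes with each control period).
- viewer.capture(name): name is "scene" or "top" or "wrist"; returns the picture (400x640x3 uint8, red, green, blue); there is no depth.
- viewer.calibration(name): a dict with "camera_matrix" (3x3 intrinsics, pixels), "R" (3x3) and "t" (3): a world point X has camera coordinates R X + t. Camera axes: x right, y down, z forward; pixel columns grow to the right and rows downward; lengths in mm; the calibration is good to about 2 mm. The wrist camera is an equidistant fisheye: a pixel r from the principal point sees the ray r / f radians off the axis. A picture is of the moment at which its call begins: read the wrist's pose just before it. calibration takes no time and is no camera call; for the wrist camera it gives the pose at the moment of the call.
- arm.sign_off(): hands the job in, once; it reports no verdict.
Trained networks look in the newest picture that a camera, given by its name, has taken for a name from the list of things; names that differ only in an ending like _2 or _b are one class to them, and where a whole thing is asked for, a point or a joint stands for the part that bears it (a point fixed in the world has none). Each returns a list of dicts, best first, with "conf" (0 to 1); they miss things now and then, are a little off and sometimes report something else, mostly with a low value. They report only what shows in the picture. A call takes as long as a camera call. They do not tell look-alikes from the thing itself.
- viewer.find_in(query, camera): "location" ([x, y, z] in mm, in world coordinates, good to about 4 mm: the middle of the surface that is visible of it).
- viewer.regions_of(query, camera): "mask" (400x640 bool, what is visible of it).
- viewer.spot_point(query, camera): "location" ([x, y, z] in mm, in world coordinates, good to about 4 mm: a listed point, or the origin of a listed thing).
The state is a dict: "time_s": time; "joint_positions": joint angles; "qvel": joint speeds; "tau": joint torques, N m; "ee_pos": TCP position; "eef_rot": TCP orientation; "contact_force": force on the tool from outside, world axes, zero at the start; "moment": the same for the moment, N m; "gripper_width": opening from 0.0 (shut) to 1.0 (fully open).
Only numpy, scipy, OpenCV 4.12 (cv2) and the standard library are available. Lean on these libraries where they do the work, as an engineer would, in place of code of your own. Each camera call takes 0.05 s, during which the arm holds its last target. There are 200 camera calls.

## Working session

There is one attempt and no reset: what is moved stays moved. The work goes in short steps, Python scripts to look and compute and a tool call to move; the robot and the scene stay as the last step left them, time stands still between calls to the robot, and variables do not carry over. Pictures are saved under pics/ and viewed, on a budget of 10 in all, crops included, one or two more only if the job needs it, and the job is handed in when it is done.

Besides the shell and the picture viewer there is one more tool, called after "Call:" as name(argument=value, ...), one argument or row to a line, values as JSON. servo_tool: Moves the arm, as the interface text tells. Its arguments: {"type":"object","properties":{"targets":{"type":"array"}},"required":["targets"]}

```bash
ls; mkdir -p pics; python3 - <<'E'
from plant import arm, viewer
import cv2, numpy as np
print(arm.observe())
ims=[]
for c in("scene","top"):
    im=viewer.capture(c); ims.append(im)
    cv2.imwrite(f"pics/{c}0.png",im[...,::-1])
    for q in("hub_rim","pin_ring","disc_center","collar_mid","flask","reagent","dish"):
        r=viewer.spot_point(q,c)
        print(c,q,[(np.round(d["location"]).tolist(),round(d["conf"],2)) for d in r[:4]])
cv2.imwrite("pics/both0.png",cv2.resize(np.vstack(ims),(480,600))[...,::-1])
E
```

```text
pics
{'time_s': 0.0, 'joint_positions': array([-8.39788256e+01,  5.99855887e+00,  5.52752170e+00,  8.96023501e+01,
       -1.04807271e-03,  7.75246176e+01]), 'qvel': array([-0.11439605, -0.02006992,  0.05065574,  0.00073169, -0.04345337,
       -0.07457242]), 'tau': array([-3.13088662e-03, -5.56931591e+01,  5.03647542e+01,  1.69455522e-02,
       -4.11645742e-04, -1.21007810e-05]), 'ee_pos': array([ 190.30000101, -568.7104249 ,  244.52734209]), 'eef_rot': array([-1.79985170e+02,  7.18809394e-02, -7.15034333e+01]), 'contact_force': array([ 0.24282512, -0.48022615,  0.68885717]), 'moment': array([ 0.02742917, -0.06954911,  0.0185921 ]), 'gripper_width': 0.9984809059508201}
scene hub_rim [([503.0, -180.0, 91.0], 0.66), ([499.0, -415.0, 1.0], 0.63), ([501.0, 131.0, 21.0], 0.22)]
scene pin_ring [([497.0, -179.0, 84.0], 0.78)]
scene disc_center [([500.0, -307.0, 3.0], 0.66), ([363.0, -135.0, 4.0], 0.61), ([500.0, -185.0, 94.0], 0.5)]
scene collar_mid [([500.0, 131.0, 20.0], 0.82)]
scene flask [([499.0, -414.0, -1.0], 0.91)]
scene reagent [([509.0, 403.0, 0.0], 0.61)]
scene dish [([815.0, 43.0, 2.0], 0.66)]
top hub_rim [([499.0, -413.0, -2.0], 0.6), ([501.0, -183.0, 87.0], 0.59)]
top pin_ring [([503.0, -180.0, 84.0], 0.95)]
top disc_center [([497.0, -180.0, 91.0], 0.67), ([374.0, -215.0, 3.0], 0.65), ([528.0, -32.0, 0.0], 0.65), ([364.0, -132.0, 1.0], 0.54)]
top collar_mid []
top flask [([502.0, -412.0, -0.0], 0.64)]
top reagent [([511.0, 405.0, 1.0], 0.97)]
top dish [([819.0, 47.0, 2.0], 0.82)]
```

View pics/scene0.png

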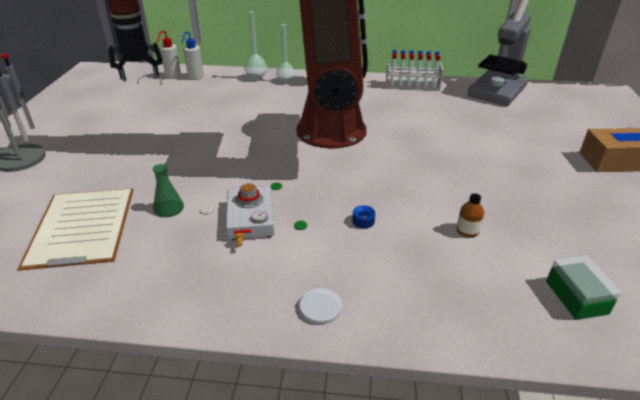

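View pics/top0.png

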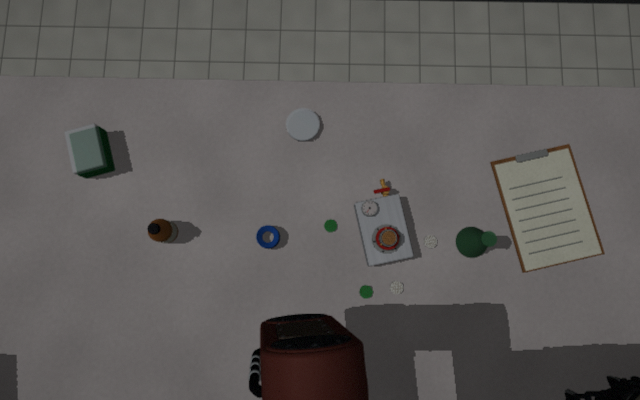

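Candidates for the bronze disc: the orange one in the hub at top(388,238), greens at (331,226) and (366,292), whites at (431,242) and (397,288). The one in the hub fits the description. The only blue collar is at top(268,237). Now I'll move above the hub and look from there.

Call:
servo_tool(
  targets=[
    {"tx": -0.6, "ty": -0.93, "tz": 0.1, "jaw": 85},
    {"tx": -0.6, "ty": -0.93, "tz": 0.1, "jaw": 85},
    {"tx": -0.6, "ty": -0.93, "tz": 0.1, "jaw": 85},
    {"tx": -0.6, "ty": -0.93, "tz": 0.1, "jaw": 85},
    {"tx": -0.6, "ty": -0.93, "tz": 0.1, "jaw": 85},
    {"tx": -0.6, "ty": -0.93, "tz": 0.1, "jaw": 85},
    {"tx": -0.6, "ty": -0.93, "tz": 0.1, "jaw": 85},
    {"tx": -0.6, "ty": -0.93, "tz": 0.1, "jaw": 85},
    {"tx": -0.6, "ty": -0.93, "tz": 0.1, "jaw": 85},
    {"tx": -0.6, "ty": -0.93, "tz": 0.1, "jaw": 85},
  ],
)

```text
$.targets[0]: bad value
```

Call:
servo_tool(
  targets=[
    {"tx": -0.6, "ty": -0.93, "tz": 0.1, "jaw": 85},
    {"tx": -0.6, "ty": -0.93, "tz": 0.1, "jaw": 85},
    {"tx": -0.6, "ty": -0.93, "tz": 0.1, "jaw": 85},
    {"tx": -0.6, "ty": -0.93, "tz": 0.1, "jaw": 85},
    {"tx": -0.6, "ty": -0.93, "tz": 0.1, "jaw": 85},
    {"rz": -1, "jaw": 85},
    {"rz": -1, "jaw": 85},
    {"rz": -1, "jaw": 85},
    {"rz": -1, "jaw": 85},
    {"rz": -1, "jaw": 85},
  ],
)

```text
$.targets[0]: bad value
```

Call:
servo_tool(
  targets=[
    {"rz": -1, "jaw": 85},
    {"rz": -1, "jaw": 85},
    {"rz": -1, "jaw": 85},
    {"rz": -1, "jaw": 85},
    {"rz": -1, "jaw": 85},
    {"rz": -1, "jaw": 85},
    {"rz": -1, "jaw": 85},
    {"jaw": 85},
    {"jaw": 85},
  ],
)

```text
$.targets[0]: bad value
```

```bash
cat > h.py <<'E'
from plant import arm, viewer
import cv2, numpy as np
from scipy.spatial.transform import Rotation as Ro
def st():
    s=arm.observe()
    print("t",round(s["time_s"],2),"p",np.round(s["ee_pos"],1),"r",np.round(s["eef_rot"],2),"F",np.round(s["contact_force"],1),"M",np.round(s["moment"],2),"w",round(s["gripper_width"]*85.4,1),"j",np.round(s["joint_positions"],0))
    return s
def goto(s,p):
    R=Ro.from_euler("xyz",s["eef_rot"],degrees=True).as_matrix()
    print("tool shift units",np.round(R.T@(np.array(p)-s["ee_pos"])/30,3))
def spots(c,qs,f="spot_point"):
    for q in qs:
        print(c,q,[(np.round(d["location"],1).tolist(),round(d["conf"],2)) for d in getattr(viewer,f)(q,c)[:4]])
def fray(u,v,cal):  # wrist fisheye ray -> world origin, dir
    K=np.array(cal["camera_matrix"]);R=np.array(cal["R"]);t=np.array(cal["t"])
    a=np.array([(u-K[0,2])/K[0,0],(v-K[1,2])/K[1,1]]);r=np.hypot(*a)+1e-12
    d=np.r_[np.sin(r)*a/r,np.cos(r)]
    return -R.T@t,R.T@d
def atz(u,v,cal,z):
    o,d=fray(u,v,cal);return o+d*(z-o[2])/d[2]
def pix(X,cal):
    K=np.array(cal["camera_matrix"]);c=np.array(cal["R"])@np.array(X)+np.array(cal["t"])
    r=np.arctan2(np.hypot(c[0],c[1]),c[2]);n=np.hypot(c[0],c[1])
    return K[0,2]+K[0,0]*r*c[0]/n, K[1,2]+K[1,1]*r*c[1]/n
E
python3 - <<'E'
from h import *
s=st();cal=viewer.calibration("wrist");im=viewer.capture("wrist")
cv2.imwrite("pics/w1.png",im[...,::-1]);np.savez("w1",**cal)
print(cal)
spots("wrist",["hub_rim","pin_ring","disc_center","collar_mid"])
print(pix([501,-181,90],cal))
E
```

```text
t 0.8 p [ 190.3 -569.   245.3] r [ 1.80e+02 -1.00e-02 -7.15e+01] F [ 0.4 -0.9  0.1] M [-0.   -0.02  0.02] w 85.5 j [-84.   6.   6.  90.   0.  78.]
{'camera_matrix': array([[309.70691629,   0.        , 324.64240246],
       [  0.        , 309.70691629, 196.38304845],
       [  0.        ,   0.        ,   1.        ]]), 'R': array([[ 3.16959087e-01, -9.48439207e-01,  8.71231152e-05],
       [-9.01137523e-01, -3.01122678e-01,  3.11891484e-01],
       [-2.95783877e-01, -9.89353500e-02, -9.50117727e-01]]), 't': array([-599.9207067 ,  -40.18894564,  380.915131  ])}
wrist hub_rim []
wrist pin_ring []
wrist disc_center []
wrist collar_mid []
(np.float64(112.43236111732372), np.float64(-125.80064504607236))
```

View pics/w1.png

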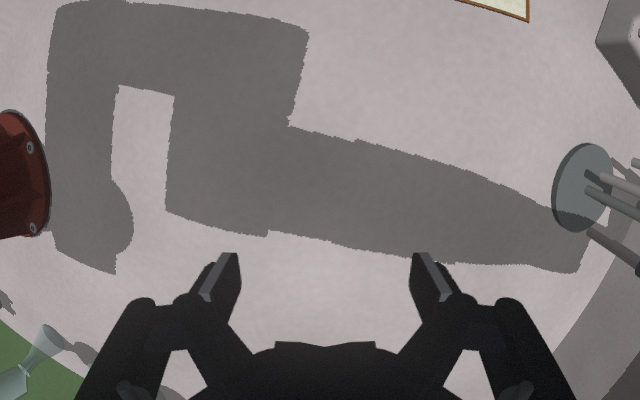

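The call was refused, so the arm hasn't moved. The picture shows only bare bench and my fingers. The rows probably need every key, so I'll resend one that way.

Call:
servo_tool(
  targets=[
    {"tx": -0.6, "ty": -0.93, "tz": 0.1, "rx": 0, "ry": 0, "rz": 0, "jaw": 85},
    {"tx": -0.6, "ty": -0.93, "tz": 0.1, "rx": 0, "ry": 0, "rz": 0, "jaw": 85},
    {"tx": -0.6, "ty": -0.93, "tz": 0.1, "rx": 0, "ry": 0, "rz": 0, "jaw": 85},
    {"tx": -0.6, "ty": -0.93, "tz": 0.1, "rx": 0, "ry": 0, "rz": 0, "jaw": 85},
    {"tx": -0.6, "ty": -0.93, "tz": 0.1, "rx": 0, "ry": 0, "rz": 0, "jaw": 85},
  ],
)

```text
time_s: 1.55
ee_pos: [294.7, -438.4, 230.2]
eef_rot: [-180.0, -0.0, -71.5]
contact_force: [0.6, 0.7, -0.1]
gripper_width: 0.992
```

Call:
servo_tool(
  targets=[
    {"tx": -0.6, "ty": -0.93, "tz": 0.1, "rx": 0, "ry": 0, "rz": 0, "jaw": 85},
    {"tx": -0.6, "ty": -0.93, "tz": 0.1, "rx": 0, "ry": 0, "rz": 0, "jaw": 85},
    {"tx": -0.6, "ty": -0.93, "tz": 0.1, "rx": 0, "ry": 0, "rz": 0, "jaw": 85},
    {"tx": -0.6, "ty": -0.93, "tz": 0.1, "rx": 0, "ry": 0, "rz": 0, "jaw": 85},
    {"tx": -0.6, "ty": -0.93, "tz": 0.1, "rx": 0, "ry": 0, "rz": 0, "jaw": 85},
    {"tx": -0.6, "ty": -0.93, "tz": 0.1, "rx": 0, "ry": 0, "rz": 0, "jaw": 85},
    {"tx": -0.6, "ty": -0.93, "tz": 0.1, "rx": 0, "ry": 0, "rz": 0, "jaw": 85},
    {"tx": -0.6, "ty": -0.93, "tz": 0.1, "rx": 0, "ry": 0, "rz": 0, "jaw": 85},
    {"tx": -0.6, "ty": -0.93, "tz": 0.1, "rx": 0, "ry": 0, "rz": 0, "jaw": 85},
    {"tx": -0.6, "ty": -0.93, "tz": 0.1, "rx": 0, "ry": 0, "rz": 0, "jaw": 85},
  ],
)

```text
time_s: 2.55
ee_pos: [502.4, -179.1, 200.3]
eef_rot: [-180.0, -0.0, -71.5]
contact_force: [0.4, 0.4, 0.9]
gripper_width: 0.999
```

Call:
servo_tool(
  targets=[
    {"tx": 0, "ty": 0, "tz": 0, "rx": 0, "ry": 0, "rz": -1, "jaw": 85},
    {"tx": 0, "ty": 0, "tz": 0, "rx": 0, "ry": 0, "rz": -1, "jaw": 85},
    {"tx": 0, "ty": 0, "tz": 0, "rx": 0, "ry": 0, "rz": -1, "jaw": 85},
    {"tx": 0, "ty": 0, "tz": 0, "rx": 0, "ry": 0, "rz": -1, "jaw": 85},
    {"tx": 0, "ty": 0, "tz": 0, "rx": 0, "ry": 0, "rz": -1, "jaw": 85},
    {"tx": 0, "ty": 0, "tz": 0, "rx": 0, "ry": 0, "rz": -1, "jaw": 85},
    {"tx": 0, "ty": 0, "tz": 0, "rx": 0, "ry": 0, "rz": -1, "jaw": 85},
    {"tx": 0, "ty": 0, "tz": 0, "rx": 0, "ry": 0, "rz": -1, "jaw": 85},
    {"tx": 0, "ty": 0, "tz": 0, "rx": 0, "ry": 0, "rz": -1, "jaw": 85},
    {"tx": 0, "ty": 0, "tz": 0, "rx": 0, "ry": 0, "rz": -1, "jaw": 85},
  ],
)

```text
time_s: 3.55
ee_pos: [501.6, -180.2, 200.3]
eef_rot: [180.0, -0.0, -11.3]
contact_force: [0.3, -0.2, -0.0]
gripper_width: 0.999
```

```bash
python3 - <<'E'
from h import *
s=st();cal=viewer.calibration("wrist");im=viewer.capture("wrist")
cv2.imwrite("pics/w2.png",im[...,::-1]);np.savez("w2",**cal)
spots("wrist",["hub_rim","pin_ring","disc_center"])
print(pix([501,-181,90],cal))
E
```

```text
t 3.55 p [ 501.6 -180.2  200.3] r [179.99  -0.   -11.26] F [ 0.3 -0.2 -0. ] M [0.   0.   0.02] w 85.3 j [-34.  -6. -11.  85.  -0.  67.]
wrist hub_rim []
wrist pin_ring []
wrist disc_center [([497.3, -178.9, 90.1], 0.94), ([362.8, -131.6, 1.5], 0.93), ([495.6, -305.8, 2.4], 0.88), ([373.7, -216.3, 4.7], 0.78)]
(np.float64(323.8003333490156), np.float64(199.39402704550145))
```

View pics/w2.png

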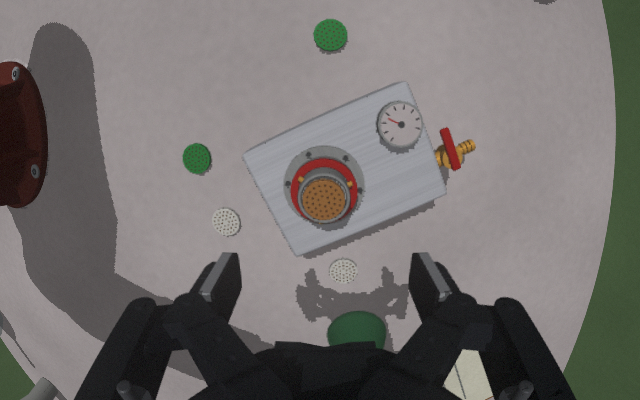

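The bronze disc sits in the hub at px (323,198). The four look-alikes, 2 green and 2 white, are out on the bench. Next is the close crop with the projected rim drawn on.

```bash
python3 - <<'E'
from h import *
im=cv2.imread("pics/w2.png");cal=dict(np.load("w2.npz"))
hsv=cv2.cvtColor(im,cv2.COLOR_BGR2HSV)
m=((hsv[...,0]<25)&(hsv[...,0]>8)&(hsv[...,1]>90)).astype(np.uint8)
m[:, :290]=0;m[:,360:]=0;m[:165]=0;m[235:]=0
m=cv2.morphologyEx(m,cv2.MORPH_OPEN,np.ones((5,5)))
c=max(cv2.findContours(m,0,1)[0],key=cv2.contourArea)
print("disc",cv2.fitEllipse(cv2.convexHull(c)));(u,v),_=cv2.minEnclosingCircle(c);print(u,v,atz(u,v,cal,94))
z=6;cr=cv2.resize(im[150:240,270:385],None,fx=z,fy=z,interpolation=cv2.INTER_CUBIC)
for C,col in(((501,-180.5),(0,255,0)),):
  for rad,h in((22,90),(18.5,90),(29.5,72)):
    P=[[(p-o+.5)*z for p,o in zip(pix([C[0]+rad*np.cos(a),C[1]+rad*np.sin(a),h],cal),(270,150))] for a in np.linspace(0,6.28,60)]
    cv2.polylines(cr,[np.int32(P)],True,col,1)
cv2.imwrite("pics/w2c.png",cr)
for uv in((330,30),(330,230)):pass
E
```

```text
disc ((323.1593322753906, 199.1155242919922), (40.76544189453125, 42.3345832824707), 97.70023345947266)
323.3658447265625 199.0 [ 500.99758309 -179.27398611   94.        ]
```

View pics/w2c.png

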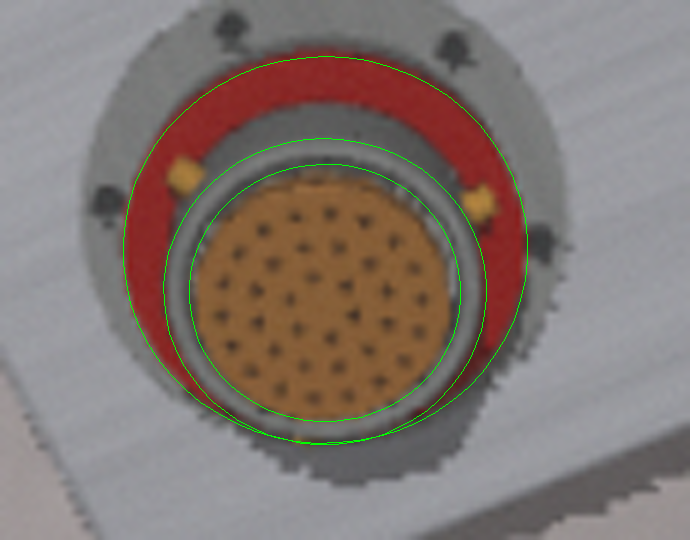

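The rim is at (501, -180.5), within about 1 mm of the overlay. Now I'll close the jaws and go down to press the disc.

Call:
servo_tool(
  targets=[
    {"tx": 0, "ty": 0, "tz": 0.7, "rx": 0, "ry": 0, "rz": 0, "jaw": 0},
    {"tx": 0, "ty": 0, "tz": 0.7, "rx": 0, "ry": 0, "rz": 0, "jaw": 0},
    {"tx": 0, "ty": 0, "tz": 0.6, "rx": 0, "ry": 0, "rz": 0, "jaw": 0},
    {"tx": 0, "ty": 0, "tz": 0.3, "rx": 0, "ry": 0, "rz": 0, "jaw": 0},
    {"tx": 0, "ty": 0, "tz": 0, "rx": 0, "ry": 0, "rz": 0, "jaw": 0},
    {"tx": 0, "ty": 0, "tz": 0, "rx": 0, "ry": 0, "rz": 0, "jaw": 0},
    {"tx": 0, "ty": 0, "tz": 0, "rx": 0, "ry": 0, "rz": 0, "jaw": 0},
    {"tx": 0, "ty": 0, "tz": 0, "rx": 0, "ry": 0, "rz": 0, "jaw": 0},
  ],
)

```text
time_s: 4.55
ee_pos: [502.1, -180.6, 132.3]
eef_rot: [180.0, -0.1, -11.5]
contact_force: [0.6, 0.3, 0.8]
gripper_width: 0.002
```

Call:
servo_tool(
  targets=[
    {"tx": 0, "ty": 0, "tz": 0.1, "rx": 0, "ry": 0, "rz": 0, "jaw": 0},
    {"tx": 0, "ty": 0, "tz": 0.1, "rx": 0, "ry": 0, "rz": 0, "jaw": 0},
    {"tx": 0, "ty": 0, "tz": 0.1, "rx": 0, "ry": 0, "rz": 0, "jaw": 0},
    {"tx": 0, "ty": 0, "tz": 0.1, "rx": 0, "ry": 0, "rz": 0, "jaw": 0},
  ],
)

```text
time_s: 4.95
ee_pos: [501.5, -180.2, 118.9]
eef_rot: [-180.0, 0.0, -11.5]
contact_force: [-0.1, 0.7, 0.1]
gripper_width: -0.001
```

Call:
servo_tool(
  targets=[
    {"tx": 0, "ty": 0, "tz": 0.1, "rx": 0, "ry": 0, "rz": 0, "jaw": 0},
    {"tx": 0, "ty": 0, "tz": 0.1, "rx": 0, "ry": 0, "rz": 0, "jaw": 0},
    {"tx": 0, "ty": 0, "tz": 0.1, "rx": 0, "ry": 0, "rz": 0, "jaw": 0},
  ],
)

```text
time_s: 5.25
ee_pos: [501.5, -180.2, 110.0]
eef_rot: [180.0, 0.0, -11.5]
contact_force: [0.2, -0.8, -0.2]
gripper_width: 0.003
```

Call:
servo_tool(
  targets=[
    {"tx": 0, "ty": 0, "tz": 0.07, "rx": 0, "ry": 0, "rz": 0, "jaw": 0},
    {"tx": 0, "ty": 0, "tz": 0.06, "rx": 0, "ry": 0, "rz": 0, "jaw": 0},
    {"tx": 0, "ty": 0, "tz": 0.0, "rx": 0, "ry": 0, "rz": 0, "jaw": 0},
  ],
)

```text
time_s: 5.55
ee_pos: [501.6, -180.1, 106.4]
eef_rot: [-180.0, -0.0, -11.5]
contact_force: [0.2, 0.9, 0.6]
gripper_width: 0.005
```

Call:
servo_tool(
  targets=[
    {"tx": 0, "ty": 0, "tz": 0.04, "rx": 0, "ry": 0, "rz": 0, "jaw": 0},
    {"tx": 0, "ty": 0, "tz": 0.04, "rx": 0, "ry": 0, "rz": 0, "jaw": 0},
    {"tx": 0, "ty": 0, "tz": 0.0, "rx": 0, "ry": 0, "rz": 0, "jaw": 0},
  ],
)

```text
time_s: 5.85
ee_pos: [501.7, -180.2, 104.3]
eef_rot: [180.0, -0.0, -11.5]
contact_force: [-1.5, 1.6, 3.9]
gripper_width: -0.0
```

Call:
servo_tool(
  targets=[
    {"tx": 0, "ty": 0, "tz": 0.03, "rx": 0, "ry": 0, "rz": 0, "jaw": 0},
    {"tx": 0, "ty": 0, "tz": 0.0, "rx": 0, "ry": 0, "rz": 0, "jaw": 0},
  ],
)

```text
time_s: 6.05
ee_pos: [501.7, -180.2, 104.1]
eef_rot: [180.0, -0.0, -11.5]
contact_force: [-3.6, 3.9, 10.0]
gripper_width: 0.002
```

Call:
servo_tool(
  targets=[
    {"tx": 0, "ty": 0, "tz": 0.04, "rx": 0, "ry": 0, "rz": 0, "jaw": 0},
    {"tx": 0, "ty": 0, "tz": 0.04, "rx": 0, "ry": 0, "rz": 0, "jaw": 0},
    {"tx": 0, "ty": 0, "tz": 0.0, "rx": 0, "ry": 0, "rz": 0, "jaw": 0},
  ],
)

```text
time_s: 6.35
ee_pos: [501.8, -180.2, 103.9]
eef_rot: [180.0, -0.1, -11.5]
contact_force: [-11.8, 6.9, 29.6]
gripper_width: 0.0
```

The disc is on the hard stop at z 103.9, as expected (about 104). I'll back off and look.

Call:
servo_tool(
  targets=[
    {"tx": 0, "ty": 0, "tz": -0.5, "rx": 0, "ry": 0, "rz": 0, "jaw": 0},
    {"tx": 0, "ty": 0, "tz": -0.8, "rx": 0, "ry": 0, "rz": 0, "jaw": 0},
    {"tx": 0, "ty": 0, "tz": -1, "rx": 0, "ry": 0, "rz": 0, "jaw": 85},
    {"tx": 0, "ty": 0, "tz": 0, "rx": 0, "ry": 0, "rz": 0, "jaw": 85},
    {"tx": 0, "ty": 0, "tz": 0, "rx": 0, "ry": 0, "rz": 0, "jaw": 85},
    {"tx": 0, "ty": 0, "tz": 0, "rx": 0, "ry": 0, "rz": 0, "jaw": 85},
  ],
)

```text
time_s: 6.95
ee_pos: [501.2, -180.1, 168.7]
eef_rot: [-180.0, 0.1, -11.5]
contact_force: [1.0, 0.1, 0.4]
gripper_width: 0.683
```

```bash
python3 - <<'E'
from h import *
s=st();cal=viewer.calibration("wrist");im=viewer.capture("wrist")
cv2.imwrite("pics/w3.png",im[...,::-1]);np.savez("w3",**cal)
u,v=map(int,pix([501,-180.5,85],cal));print(u,v)
z=6;x0,y0=u-60,v-50;cr=cv2.resize(im[y0:y0+100,x0:x0+120,::-1],None,fx=z,fy=z,interpolation=cv2.INTER_CUBIC)
for C,rad,h in(((501,-180.5),22,90),((501,-180.5),18.5,90),((501,-180.5),29.5,72)):
    P=[[(p-o+.5)*z for p,o in zip(pix([C[0]+rad*np.cos(a),C[1]+rad*np.sin(a),h],cal),(x0,y0))] for a in np.linspace(0,6.28,60)]
    cv2.polylines(cr,[np.int32(P)],True,(0,255,0),1)
cv2.imwrite("pics/w3c.png",cr)
E
```

```text
t 6.95 p [ 501.2 -180.1  168.7] r [-1.7998e+02  7.0000e-02 -1.1510e+01] F [1.  0.1 0.4] M [ 0.05 -0.02  0.01] w 58.3 j [-34.  -6. -14.  82.  -0.  68.]
324 210
```

View pics/w3c.png

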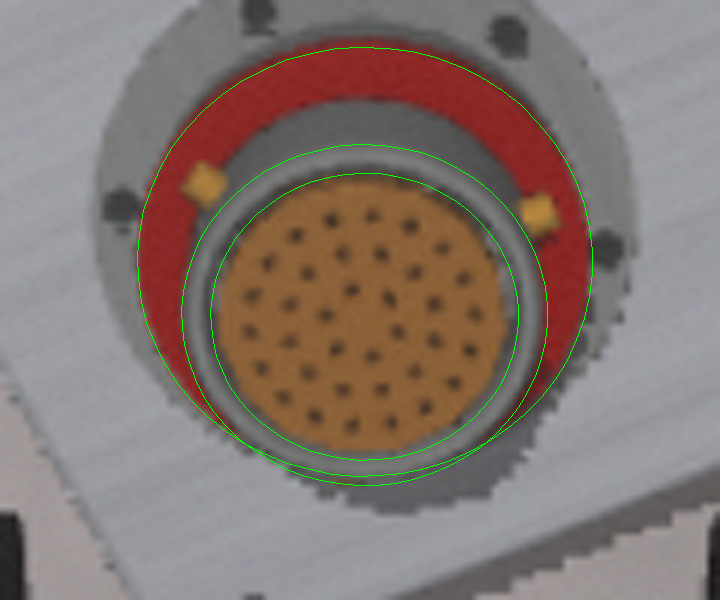

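The disc is level and concentric in the rim, with an even gap around it. On to the collar.

Call:
servo_tool(
  targets=[
    {"tx": -0.21, "ty": -1, "tz": 0, "rx": 0, "ry": 0, "rz": 0, "jaw": 85},
    {"tx": -0.21, "ty": -1, "tz": 0, "rx": 0, "ry": 0, "rz": 0, "jaw": 85},
    {"tx": -0.21, "ty": -1, "tz": 0, "rx": 0, "ry": 0, "rz": 0, "jaw": 85},
    {"tx": -0.21, "ty": -1, "tz": 0, "rx": 0, "ry": 0, "rz": 0, "jaw": 85},
    {"tx": -0.21, "ty": -1, "tz": 0, "rx": 0, "ry": 0, "rz": 0, "jaw": 85},
    {"tx": -0.21, "ty": -1, "tz": 0, "rx": 0, "ry": 0, "rz": 0, "jaw": 85},
    {"tx": -0.21, "ty": -1, "tz": 0, "rx": 0, "ry": 0, "rz": 0, "jaw": 85},
    {"tx": -0.21, "ty": -1, "tz": 0, "rx": 0, "ry": 0, "rz": 0, "jaw": 85},
    {"tx": -0.21, "ty": -1, "tz": 0, "rx": 0, "ry": 0, "rz": 0, "jaw": 85},
    {"tx": -0.21, "ty": -1, "tz": 0, "rx": 0, "ry": 0, "rz": 0, "jaw": 85},
  ],
)

```text
time_s: 8.0
ee_pos: [499.0, 127.6, 168.6]
eef_rot: [180.0, 0.1, -11.5]
contact_force: [0.6, 1.0, 1.3]
gripper_width: 0.996
```

Call:
servo_tool(
  targets=[
    {"tx": 0, "ty": -0.15, "tz": 0, "rx": 0, "ry": 0, "rz": 0, "jaw": 85},
    {"tx": 0, "ty": 0, "tz": 0, "rx": 0, "ry": 0, "rz": 0, "jaw": 85},
    {"tx": 0, "ty": 0, "tz": 0, "rx": 0, "ry": 0, "rz": 0, "jaw": 85},
  ],
)

```text
time_s: 8.3
ee_pos: [500.4, 130.1, 169.1]
eef_rot: [180.0, 0.0, -11.5]
contact_force: [-0.1, -0.1, -0.4]
gripper_width: 0.996
```

```bash
python3 - <<'E'
from h import *
s=st();cal=viewer.calibration("wrist");im=viewer.capture("wrist")[...,::-1].copy()
np.savez("w4",**cal);cv2.imwrite("pics/w4raw.png",im)
spots("wrist",["collar_mid"])
hsv=cv2.cvtColor(im,cv2.COLOR_BGR2HSV)
m=((abs(hsv[...,0].astype(int)-115)<15)&(hsv[...,1]>100)).astype(np.uint8)
n,l,stt,cen=cv2.connectedComponentsWithStats(m);i=1+stt[1:,4].argmax();print(stt[i],cen[i])
C=(500,131)
for rad,h in((30,36),(23.2,36),(30,0)):
    cv2.polylines(im,[np.int32([pix([C[0]+rad*np.cos(a),C[1]+rad*np.sin(a),h],cal) for a in np.linspace(0,6.28,60)])],True,(0,255,0),1)
cv2.imwrite("pics/w4.png",im)
E
```

```text
t 8.3 p [500.4 130.1 169.1] r [ 1.7997e+02  5.0000e-02 -1.1520e+01] F [-0.1 -0.1 -0.4] M [-0.01 -0.02  0.  ] w 85.1 j [  0.  -9. -17.  82.  -0. 102.]
wrist collar_mid [([499.2, 127.5, 18.6], 0.84)]
[ 292  152   67   70 2841] [324.81063006 186.80781415]
```

View pics/w4.png

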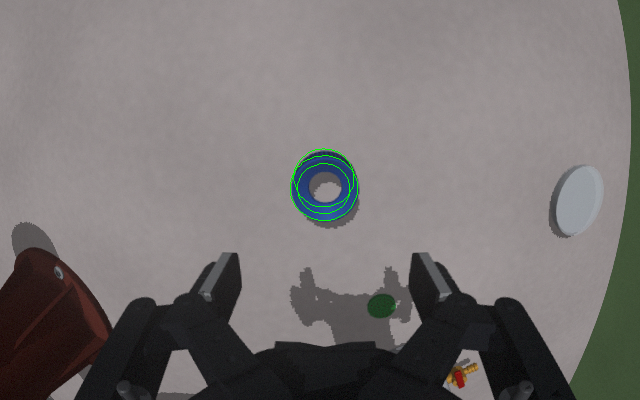

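The overlay fits the collar, so it's at (500,131). I'll squeeze it once, then regrip at 90° so it's centred both ways.

Call:
servo_tool(
  targets=[
    {"tx": 0, "ty": 0, "tz": 1, "rx": 0, "ry": 0, "rz": 0, "jaw": 85},
    {"tx": 0, "ty": 0, "tz": 1, "rx": 0, "ry": 0, "rz": 0, "jaw": 85},
    {"tx": 0, "ty": 0, "tz": 1, "rx": 0, "ry": 0, "rz": 0, "jaw": 85},
    {"tx": 0, "ty": 0, "tz": 1, "rx": 0, "ry": 0, "rz": 0, "jaw": 85},
    {"tx": 0, "ty": 0, "tz": 0.6, "rx": 0, "ry": 0, "rz": 0, "jaw": 85},
    {"tx": 0, "ty": 0, "tz": 0.3, "rx": 0, "ry": 0, "rz": 0, "jaw": 85},
    {"tx": 0, "ty": 0, "tz": 0.2, "rx": 0, "ry": 0, "rz": 0, "jaw": 85},
    {"tx": 0, "ty": 0, "tz": 0, "rx": 0, "ry": 0, "rz": 0, "jaw": 85},
  ],
)

```text
time_s: 9.2
ee_pos: [500.7, 130.3, 16.7]
eef_rot: [180.0, 0.0, -11.5]
contact_force: [0.0, -0.2, 0.3]
gripper_width: 0.998
```

Call:
servo_tool(
  targets=[
    {"tx": 0, "ty": 0, "tz": 0, "rx": 0, "ry": 0, "rz": 0, "jaw": 72},
    {"tx": 0, "ty": 0, "tz": 0, "rx": 0, "ry": 0, "rz": 0, "jaw": 66},
    {"tx": 0, "ty": 0, "tz": 0, "rx": 0, "ry": 0, "rz": 0, "jaw": 62},
    {"tx": 0, "ty": 0, "tz": 0, "rx": 0, "ry": 0, "rz": 0, "jaw": 58},
    {"tx": 0, "ty": 0, "tz": 0, "rx": 0, "ry": 0, "rz": 0, "jaw": 58},
    {"tx": 0, "ty": 0, "tz": 0, "rx": 0, "ry": 0, "rz": 0, "jaw": 58},
  ],
)

```text
time_s: 9.8
ee_pos: [501.2, 130.7, 17.6]
eef_rot: [-180.0, -0.1, -11.5]
contact_force: [-1.2, 0.1, 5.9]
gripper_width: 0.69
```

Call:
servo_tool(
  targets=[
    {"tx": 0, "ty": 0, "tz": 0, "rx": 0, "ry": 0, "rz": 0, "jaw": 85},
    {"tx": 0, "ty": 0, "tz": 0, "rx": 0, "ry": 0, "rz": 0, "jaw": 85},
    {"tx": 0, "ty": 0, "tz": 0, "rx": 0, "ry": 0, "rz": 0, "jaw": 85},
    {"tx": 0, "ty": 0, "tz": 0, "rx": 0, "ry": 0, "rz": -1, "jaw": 85},
    {"tx": 0, "ty": 0, "tz": 0, "rx": 0, "ry": 0, "rz": -1, "jaw": 85},
    {"tx": 0, "ty": 0, "tz": 0, "rx": 0, "ry": 0, "rz": -1, "jaw": 85},
    {"tx": 0, "ty": 0, "tz": 0, "rx": 0, "ry": 0, "rz": -1, "jaw": 85},
    {"tx": 0, "ty": 0, "tz": 0, "rx": 0, "ry": 0, "rz": -1, "jaw": 85},
    {"tx": 0, "ty": 0, "tz": 0, "rx": 0, "ry": 0, "rz": -1, "jaw": 85},
    {"tx": 0, "ty": 0, "tz": 0, "rx": 0, "ry": 0, "rz": -1, "jaw": 85},
  ],
)

```text
time_s: 10.8
ee_pos: [500.5, 130.7, 16.5]
eef_rot: [-180.0, 0.0, 30.7]
contact_force: [0.1, -0.1, -0.0]
gripper_width: 0.994
```

Call:
servo_tool(
  targets=[
    {"tx": 0, "ty": 0, "tz": 0, "rx": 0, "ry": 0, "rz": -1, "jaw": 85},
    {"tx": 0, "ty": 0, "tz": 0, "rx": 0, "ry": 0, "rz": -1, "jaw": 85},
    {"tx": 0, "ty": 0, "tz": 0, "rx": 0, "ry": 0, "rz": -1, "jaw": 85},
    {"tx": 0, "ty": 0, "tz": 0, "rx": 0, "ry": 0, "rz": -1, "jaw": 85},
    {"tx": 0, "ty": 0, "tz": 0, "rx": 0, "ry": 0, "rz": -1, "jaw": 85},
    {"tx": 0, "ty": 0, "tz": 0, "rx": 0, "ry": 0, "rz": -1, "jaw": 85},
    {"tx": 0, "ty": 0, "tz": 0, "rx": 0, "ry": 0, "rz": -1, "jaw": 85},
    {"tx": 0, "ty": 0, "tz": 0, "rx": 0, "ry": 0, "rz": -1, "jaw": 85},
    {"tx": 0, "ty": 0, "tz": 0, "rx": 0, "ry": 0, "rz": 0, "jaw": 72},
    {"tx": 0, "ty": 0, "tz": 0, "rx": 0, "ry": 0, "rz": 0, "jaw": 64},
  ],
)

```text
time_s: 11.8
ee_pos: [500.5, 130.7, 16.6]
eef_rot: [-180.0, 0.0, 78.3]
contact_force: [-0.2, -0.8, 0.4]
gripper_width: 0.752
```

Call:
servo_tool(
  targets=[
    {"tx": 0, "ty": 0, "tz": 0, "rx": 0, "ry": 0, "rz": 0, "jaw": 61},
    {"tx": 0, "ty": 0, "tz": 0, "rx": 0, "ry": 0, "rz": 0, "jaw": 52},
    {"tx": 0, "ty": 0, "tz": 0, "rx": 0, "ry": 0, "rz": 0, "jaw": 50},
    {"tx": 0, "ty": 0, "tz": 0, "rx": 0, "ry": 0, "rz": 0, "jaw": 50},
    {"tx": 0, "ty": 0, "tz": 0, "rx": 0, "ry": 0, "rz": 0, "jaw": 50},
    {"tx": 0, "ty": 0, "tz": 0, "rx": 0, "ry": 0, "rz": 0, "jaw": 50},
  ],
)

```text
time_s: 12.4
ee_pos: [500.9, 130.6, 17.1]
eef_rot: [180.0, 0.0, 78.5]
contact_force: [-1.3, 0.2, 5.3]
gripper_width: 0.681
```

Call:
servo_tool(
  targets=[
    {"tx": 0, "ty": 0, "tz": -0.5, "rx": 0, "ry": 0, "rz": 0, "jaw": 50},
    {"tx": 0, "ty": 0, "tz": -1, "rx": 0, "ry": 0, "rz": 0, "jaw": 50},
    {"tx": 0, "ty": 0, "tz": -1, "rx": 0, "ry": 0, "rz": 0, "jaw": 50},
    {"tx": 0, "ty": 0, "tz": -1, "rx": 0, "ry": 0, "rz": 0, "jaw": 50},
    {"tx": 0, "ty": 0, "tz": -1, "rx": 0, "ry": 0, "rz": 0, "jaw": 50},
    {"tx": 0, "ty": 0, "tz": 0, "rx": 0, "ry": 0, "rz": 0, "jaw": 50},
    {"tx": 0, "ty": 0, "tz": 0, "rx": 0, "ry": 0, "rz": 0, "jaw": 50},
  ],
)

```text
time_s: 13.1
ee_pos: [500.9, 130.8, 152.5]
eef_rot: [179.9, -0.0, 78.5]
contact_force: [-0.6, 0.3, -1.9]
gripper_width: 0.682
```

```bash
python3 - <<'E'
from h import *
s=st();goto(s,[501,-180.5,s["ee_pos"][2]])
cal=viewer.calibration("wrist");im=viewer.capture("wrist")[...,::-1].copy()
np.savez("w5",**cal);cv2.imwrite("pics/w5raw.png",im)
spots("wrist",["collar_mid"])
p=s["ee_pos"]
for rad,h in((30,p[2]-16.7+36),(23.2,p[2]-16.7+36)):
    cv2.polylines(im,[np.int32([pix([p[0]+rad*np.cos(a),p[1]+rad*np.sin(a),h],cal) for a in np.linspace(0,6.28,60)])],True,(0,255,0),1)
cv2.imwrite("pics/w5.png",im)
E
```

```text
t 13.1 p [500.9 130.8 152.5] r [ 1.7993e+02 -2.0000e-02  7.8480e+01] F [-0.6  0.3 -1.9] M [ 0.05  0.01 -0.02] w 58.3 j [  0.  -8. -18.  80.   0.  12.]
tool shift units [-10.166   2.074  -0.   ]
wrist collar_mid []
```

View pics/w5.png

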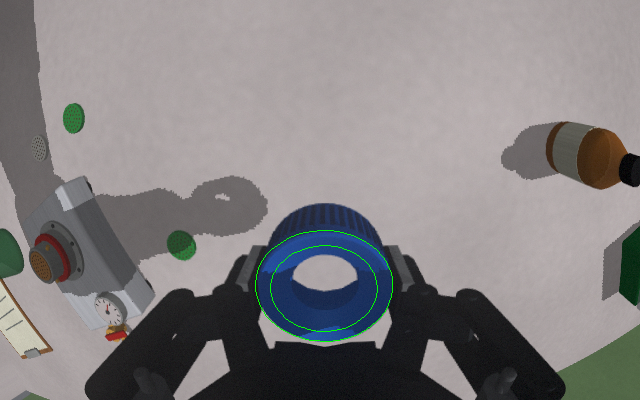

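The collar is held upright and centred at about (325,285) px. Moving it over the hub.

Call:
servo_tool(
  targets=[
    {"tx": -1, "ty": 0.2, "tz": 0, "rx": 0, "ry": 0, "rz": 0, "jaw": 50},
    {"tx": -1, "ty": 0.2, "tz": 0, "rx": 0, "ry": 0, "rz": 0, "jaw": 50},
    {"tx": -1, "ty": 0.2, "tz": 0, "rx": 0, "ry": 0, "rz": 0, "jaw": 50},
    {"tx": -1, "ty": 0.2, "tz": 0, "rx": 0, "ry": 0, "rz": 0, "jaw": 50},
    {"tx": -1, "ty": 0.2, "tz": 0, "rx": 0, "ry": 0, "rz": 0, "jaw": 50},
    {"tx": -1, "ty": 0.2, "tz": 0, "rx": 0, "ry": 0, "rz": 0, "jaw": 50},
    {"tx": -1, "ty": 0.2, "tz": 0, "rx": 0, "ry": 0, "rz": 0, "jaw": 50},
    {"tx": -1, "ty": 0.2, "tz": 0, "rx": 0, "ry": 0, "rz": 0, "jaw": 50},
    {"tx": -1, "ty": 0.2, "tz": 0, "rx": 0, "ry": 0, "rz": 0, "jaw": 50},
    {"tx": -0.7, "ty": 0.2, "tz": 0, "rx": 0, "ry": 0, "rz": 0, "jaw": 50},
  ],
)

```text
time_s: 14.2
ee_pos: [500.3, -167.7, 150.1]
eef_rot: [-179.9, -0.0, 78.4]
contact_force: [0.3, -0.3, -1.7]
gripper_width: 0.681
```

Call:
servo_tool(
  targets=[
    {"tx": -0.45, "ty": 0.07, "tz": 0.4, "rx": 0, "ry": 0, "rz": 0, "jaw": 50},
    {"tx": 0, "ty": 0, "tz": 0.4, "rx": 0, "ry": 0, "rz": 0, "jaw": 50},
    {"tx": 0, "ty": 0, "tz": 0.4, "rx": 0, "ry": 0, "rz": 0, "jaw": 50},
    {"tx": 0, "ty": 0, "tz": 0, "rx": 0, "ry": 0, "rz": 0, "jaw": 50},
    {"tx": 0, "ty": 0, "tz": 0, "rx": 0, "ry": 0, "rz": 0, "jaw": 50},
  ],
)

```text
time_s: 14.7
ee_pos: [500.4, -178.9, 115.0]
eef_rot: [-179.9, -0.0, 78.6]
contact_force: [-0.7, -1.0, -1.1]
gripper_width: 0.685
```

```bash
python3 - <<'E'
from h import *
s=st();goto(s,[501,-180.5,s["ee_pos"][2]])
for c in("top","scene"):
    viewer.capture(c);spots(c,["collar_mid"])
E
```

```text
t 14.7 p [ 500.4 -178.9  115. ] r [-1.7993e+02 -3.0000e-02  7.8560e+01] F [-0.7 -1.  -1.1] M [-0.03 -0.04 -0.02] w 58.5 j [-34.  -5. -19.  76.   0. -22.]
tool shift units [-0.049  0.031 -0.   ]
top collar_mid []
scene collar_mid [([500.1, -179.0, 120.7], 0.63)]
```

Call:
servo_tool(
  targets=[
    {"tx": -0.05, "ty": 0.03, "tz": 0.1, "rx": 0, "ry": 0, "rz": 0, "jaw": 50},
    {"tx": 0, "ty": 0, "tz": 0.1, "rx": 0, "ry": 0, "rz": 0, "jaw": 50},
    {"tx": 0, "ty": 0, "tz": 0.1, "rx": 0, "ry": 0, "rz": 0, "jaw": 50},
    {"tx": 0, "ty": 0, "tz": 0.05, "rx": 0, "ry": 0, "rz": 0, "jaw": 50},
    {"tx": 0, "ty": 0, "tz": 0, "rx": 0, "ry": 0, "rz": 0, "jaw": 50},
  ],
)

```text
time_s: 15.4
ee_pos: [501.1, -181.6, 104.8]
eef_rot: [-180.0, -0.0, 78.5]
contact_force: [0.5, -0.8, -1.4]
gripper_width: 0.685
```

Call:
servo_tool(
  targets=[
    {"tx": 0.02, "ty": 0, "tz": 0.06, "rx": 0, "ry": 0, "rz": 0, "jaw": 50},
    {"tx": 0, "ty": 0, "tz": 0.06, "rx": 0, "ry": 0, "rz": 0, "jaw": 50},
    {"tx": 0, "ty": 0, "tz": 0, "rx": 0, "ry": 0, "rz": 0, "jaw": 50},
  ],
)

```text
time_s: 15.7
ee_pos: [501.3, -181.0, 101.3]
eef_rot: [-180.0, -0.0, 78.5]
contact_force: [0.2, -0.8, -0.9]
gripper_width: 0.685
```

Call:
servo_tool(
  targets=[
    {"tx": 0, "ty": 0, "tz": 0.04, "rx": 0, "ry": 0, "rz": 0, "jaw": 50},
    {"tx": 0, "ty": 0, "tz": 0.04, "rx": 0, "ry": 0, "rz": 0, "jaw": 50},
    {"tx": 0, "ty": 0, "tz": 0, "rx": 0, "ry": 0, "rz": 0, "jaw": 50},
  ],
)

```text
time_s: 16.0
ee_pos: [501.2, -181.0, 99.0]
eef_rot: [-180.0, -0.0, 78.5]
contact_force: [-0.8, 0.8, -2.1]
gripper_width: 0.684
```

Call:
servo_tool(
  targets=[
    {"tx": 0, "ty": 0, "tz": 0.04, "rx": 0, "ry": 0, "rz": 0, "jaw": 50},
    {"tx": 0, "ty": 0, "tz": 0.03, "rx": 0, "ry": 0, "rz": 0, "jaw": 50},
    {"tx": 0, "ty": 0, "tz": 0, "rx": 0, "ry": 0, "rz": 0, "jaw": 50},
  ],
)

```text
time_s: 16.3
ee_pos: [501.5, -181.1, 98.5]
eef_rot: [180.0, 0.0, 78.5]
contact_force: [-6.2, 3.9, 10.9]
gripper_width: 0.683
```

It's resting on the pins, as expected. Now I'll turn it in short sweeps under a light push.

Call:
servo_tool(
  targets=[
    {"tx": 0, "ty": 0, "tz": 0, "rx": 0, "ry": 0, "rz": 0.7, "jaw": 50},
    {"tx": 0, "ty": 0, "tz": 0, "rx": 0, "ry": 0, "rz": 0.7, "jaw": 50},
    {"tx": 0, "ty": 0, "tz": 0, "rx": 0, "ry": 0, "rz": 0.7, "jaw": 50},
    {"tx": 0, "ty": 0, "tz": 0, "rx": 0, "ry": 0, "rz": 0.7, "jaw": 50},
  ],
)

```text
time_s: 16.7
ee_pos: [501.2, -181.4, 98.5]
eef_rot: [180.0, 0.1, 61.5]
contact_force: [-7.4, 0.8, 10.9]
gripper_width: 0.684
```

Call:
servo_tool(
  targets=[
    {"tx": 0, "ty": 0, "tz": 0, "rx": 0, "ry": 0, "rz": 0.7, "jaw": 50},
    {"tx": 0, "ty": 0, "tz": 0, "rx": 0, "ry": 0, "rz": 0.7, "jaw": 50},
    {"tx": 0, "ty": 0, "tz": 0, "rx": 0, "ry": 0, "rz": 0.7, "jaw": 50},
    {"tx": 0, "ty": 0, "tz": 0, "rx": 0, "ry": 0, "rz": 0.7, "jaw": 50},
  ],
)

```text
time_s: 17.1
ee_pos: [500.8, -181.0, 96.8]
eef_rot: [-179.9, 0.0, 44.7]
contact_force: [-3.3, -0.0, -1.5]
gripper_width: 0.684
```

Fz has dropped to zero and z fell 1.7 mm, so it's in the keyways. Following it down.

Call:
servo_tool(
  targets=[
    {"tx": 0, "ty": 0, "tz": 0.07, "rx": 0, "ry": 0, "rz": 0, "jaw": 50},
    {"tx": 0, "ty": 0, "tz": 0.07, "rx": 0, "ry": 0, "rz": 0, "jaw": 50},
    {"tx": 0, "ty": 0, "tz": 0.07, "rx": 0, "ry": 0, "rz": 0, "jaw": 50},
    {"tx": 0, "ty": 0, "tz": 0, "rx": 0, "ry": 0, "rz": 0, "jaw": 50},
  ],
)

```text
time_s: 17.5
ee_pos: [501.0, -180.7, 90.2]
eef_rot: [-179.9, 0.0, 45.0]
contact_force: [-2.9, 3.8, -1.0]
gripper_width: 0.687
```

Call:
servo_tool(
  targets=[
    {"tx": 0, "ty": 0, "tz": 0.06, "rx": 0, "ry": 0, "rz": 0, "jaw": 50},
    {"tx": 0, "ty": 0, "tz": 0.05, "rx": 0, "ry": 0, "rz": 0, "jaw": 50},
    {"tx": 0, "ty": 0, "tz": 0.05, "rx": 0, "ry": 0, "rz": 0, "jaw": 50},
    {"tx": 0, "ty": 0, "tz": 0.05, "rx": 0, "ry": 0, "rz": 0, "jaw": 50},
    {"tx": 0, "ty": 0, "tz": 0, "rx": 0, "ry": 0, "rz": 0, "jaw": 50},
  ],
)

```text
time_s: 18.0
ee_pos: [501.1, -180.7, 85.2]
eef_rot: [-180.0, 0.0, 45.0]
contact_force: [-8.3, 6.5, 9.6]
gripper_width: 0.683
```

Call:
servo_tool(
  targets=[
    {"tx": 0, "ty": 0, "tz": 0.04, "rx": 0, "ry": 0, "rz": 0, "jaw": 50},
    {"tx": 0, "ty": 0, "tz": 0.04, "rx": 0, "ry": 0, "rz": 0, "jaw": 50},
    {"tx": 0, "ty": 0, "tz": 0, "rx": 0, "ry": 0, "rz": 0, "jaw": 50},
    {"tx": 0, "ty": 0, "tz": 0, "rx": 0, "ry": 0, "rz": 0, "jaw": 50},
    {"tx": 0, "ty": 0, "tz": 0, "rx": 0, "ry": 0, "rz": 0, "jaw": 50},
  ],
)

```text
time_s: 18.5
ee_pos: [501.2, -180.8, 85.0]
eef_rot: [180.0, 0.0, 45.0]
contact_force: [-17.4, 11.4, 29.8]
gripper_width: 0.684
```

```bash
python3 - <<'E'
from h import *
s=st()
cal=viewer.calibration("wrist");im=viewer.capture("wrist")[...,::-1].copy()
spots("wrist",["collar_mid"])
for rad,h in((30,104),(29.5,68)):
    cv2.polylines(im,[np.int32([pix([501+rad*np.cos(a),-180.5+rad*np.sin(a),h],cal) for a in np.linspace(0,6.28,60)])],True,(0,255,0),1)
cv2.imwrite("pics/w6.png",cv2.resize(im[170:390,180:480],None,fx=2.5,fy=2.5))
st()
E
```

```text
t 18.5 p [ 501.2 -180.8   85. ] r [1.7999e+02 2.0000e-02 4.4980e+01] F [-17.4  11.4  29.8] M [ 2.2   3.37 -0.05] w 58.4 j [-34.  -4. -21.  73.  -0.  11.]
wrist collar_mid []
t 18.6 p [ 501.2 -180.8   85. ] r [1.7999e+02 2.0000e-02 4.4980e+01] F [-16.3  11.5  28.8] M [ 2.23  3.36 -0.  ] w 58.6 j [-34.  -4. -21.  73.  -0.  11.]
```

View pics/w6.png

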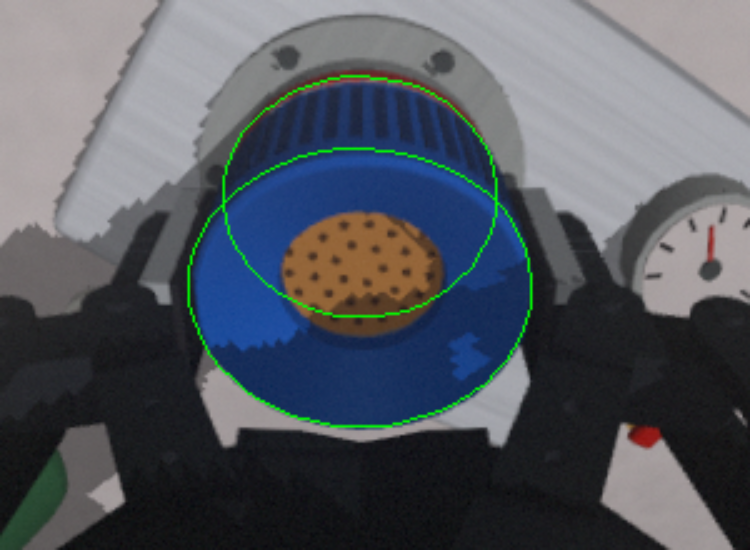

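The collar is home on the hard stop: it went down 13.5 mm from the pins (14 nominal), the overlay matches, and the push is holding at about 29 N. Handing in.

```bash
python3 -c "
from h import *
print(arm.sign_off())"
```

```text
the job is handed in; nothing more can be done
None
```

I handed the job in at about 18.6 s, with the arm still gripping the collar and pushing it home. The hand-in reported no verdict.

- **Disc:** I pressed it with the closed fingertips until it stopped hard at the rim, with the fingertips at 90 mm and about 30 N of push. A close picture afterwards showed it level and concentric in the recess.
- **Collar:** I squeezed it, then regripped it at 90° so it was centred both ways, and set it on the pins. After about 34° of turning it dropped into the keyways. I then pushed it down until it stopped hard.
- **Last checks:** The collar had dropped 13.5 mm from the pins, against 14 nominal. It was on the hub's axis to about 1 mm, and tilt was about 0°. The upward force was about 29 N and the grip was closed on the collar at 58.5 mm. The last picture matched the home overlay.

- **Didn't go cleanly:**
  - My first move calls were refused because the rows lacked some keys.
  - The network didn't find the collar in the last wrist picture.
  - About 20 N of sideways force showed during the final push.
- **Not measured directly:** I had no reading of the sealing ring's travel, so that it is fully down is inferred from the hard stop. I didn't take a last picture of the flask, bottle and dish, but the arm never went near them.

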